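Thread the guide rod into the micromanipulator mount

ROBOT

A 6-joint arm with a two-finger parallel gripper is mounted at the origin on the work surface. World frame = base frame: x ahead of the robot, y to its left, z up, the work surface at z = 0. Lengths are in m, angles in degrees, forces in N, time in s.
With the tool pointing down it reaches from about 0.425 to 0.95 m from the base axis. Payload 14.7 kg.
Tool frame: the origin (TCP) lies on the mounting face of the last link; the fingertips stand 173 mm ahead of it and the grasp point (between the pads) lies 155 mm ahead of it; z points along the fingers, x is the direction in which the jaws open and shut, and the axes are right-handed (so a half turn about z gives the same grasp; the last joint's range is limited). The gripper opens to 85 mm and grips with 20 to 120 N. Pads are 22 mm wide; open, the fingers measure 114 mm over their backs; the gripper's body (76 mm by 85 mm) begins 54 mm behind the grasp point. The pads swing forward as they close: fully open they stand 13 mm farther back than shut.
Start: joints at [61.616, 27.513, 91.461, -0, 61.026, -2.67], TCP at [0.282, 0.586, 0.405] pointing down, gripper open.
Joint ranges: [-157.49, 157.49], [-46.99, 117.5], [13.45, 153.17], [-89.5, 269.5], [5.16, 153.95], [-167.48, 167.48]. Speed limits (degrees/s): [108.29, 108.29, 136.94, 172.46, 172.46, 172.46].

INTERFACE

Orientations are given as a 3x3 rotation matrix whose columns are the frame's x, y, z axes.
In Python, from plant import observe, snapshot, camera_info, finish_job gives the robot as it stands. The module is installed in compiled form; this text tells all that it offers.
- The arm moves only by the tool arm_command, never from a script. Its argument "steps" is a list of rows, each an object with "translation": the shift along the world's x, y, z in units of 60 mm (1.0 is 60 mm), a list of three; "dr": the turn, a rotation vector about the world's x, y, z in units of 6 degrees (1.0 is 6 degrees), a list of three. In form: [{"translation": [x, y, z], "dr": [ax, ay, az]}, ...]. A call has exactly 5 rows; each row is the pose to reach, as a shift and turn from the pose measured when the call began; what a row does not reach only later rows make up. A row lasts 1/8 s, in which the tool goes at most 62.5 mm and 10.7 degrees, less where a joint would pass 70% of its speed; a pose out of reach is approached as far as the arm can. A call with a gripper value outside its range is refused whole. "grip" is the finger opening in mm, from 0 to 85.4, set as the call begins (left out, the last holds). The fingers move at their own pace and stop on an object; "grip_force" is the grip in N (left out, the last holds). Time passes only in rows, so rows that repeat a pose let the fingers close, or fill a call up. It gives the time, the measured TCP pose, the force and the opening at its end, in the units of the state.
- observe(): the state, without advancing time (a new reading comes with each control period).
- snapshot(name): name is "scene" or "top" or "wrist"; returns the picture (420x560x3 uint8, blue, green, red); there is no depth.
- camera_info(name): a dict with "intrinsics" (3x3 intrinsics, pixels), "R" (3x3) and "t" (3): a world point X has camera coordinates R X + t. Camera axes: x right, y down, z forward; pixel columns grow to the right and rows downward; lengths in m; the calibration is good to about 2 mm. A picture is of the moment at which its call begins: read the wrist's pose just before it. camera_info takes no time and is no camera call; for the wrist camera it gives the pose at the moment of the call.
- finish_job(): hands the job in, once; it reports no verdict.
The state is a dict: "clock": time; "qpos": joint angles; "qvel": joint speeds; "joint_torque": joint torques, N m; "eef_pos": TCP position; "ee_rot": TCP orientation; "force": force on the tool from outside, world axes, zero at the start; "moment": the same for the moment, N m; "finger_gap": finger opening in m.
Only numpy, scipy, OpenCV 4.12 (cv2) and the standard library are available. Lean on these libraries where they do the work, as an engineer would, in place of code of your own. Each camera call takes 0.05 s, during which the arm holds its last target. There are 200 camera calls.

TASK

Turn the clamp knob on the rod stand about a quarter turn anticlockwise (seen from above) so that its keeper arm swings off the guide rod's collar, then draw the rod up out of the stand and thread it down through the upper and then the lower bushing of the micromanipulator mount. Finish while holding the rod still, upright and spanning both bushings, with its tapered nose fully out below the lower bushing but clear of the mount's base plate, so that a colleague can tighten the mount on it: do not let go. Leave the keeper swung off and leave the other things on the bench alone.

Things in the scene. Friction and masses are not known exactly. Their poses are not given: they have to be found in the camera images.
- stand: Rod stand, fixed: white base 90 x 170 x 12 mm and an aluminium bridge plate on two legs, 50 mm wide (x), 160 mm long (y), top 130 mm above the bench. Origin under the centre of the base, z up. The rod hangs in a 17 mm bore at y = -45 mm of this frame; the clamp knob stands at y = +45 mm.
- knob_grip (a point): Grip point of the clamp knob, on its vertical axis, 166 mm above the bench. The knob is a black upright bar 44 mm long, 12 mm thick, 142 to 182 mm above the bench; under it a steel keeper arm, 14 mm wide, 137 to 143 mm above the bench, reaches 78 mm from the axis. The point's x axis runs along bar and keeper arm, z up; it turns with the knob.
- clamp_knob (a joint): Angle of the clamp knob: 0 when the keeper arm points at the rod and overlaps its collar by 6 mm, locking the rod down; grows as it turns anticlockwise seen from above; end stop at 1.75. Stiff by friction (0.07 N m), it stays where it is left. The arm is well clear of the collar beyond about 1 rad.
- rod_head (a point): Centre of the guide rod's dark round head (18 mm diameter, 46 mm high), to be grasped from above; 144 mm above the rod's tip. The rod is one loose steel part, about 0.2 kg, 167 mm long, upright, nose down. At the start it hangs in the stand by its collar, this point 159 mm and the tip 15 mm above the bench. z runs along the rod, up to the head.
- rod_tip (a point): Tip of the guide rod's nose, its lowest point; z runs along the rod, up to the head. From the tip: a taper 8 mm long (6 to 12 mm diameter), a 12 mm shaft, a collar 36 mm across from 115 to 121 mm, the head from 121 to 167 mm.
- mount: Micromanipulator mount, fixed: white base plate 120 x 100 x 10 mm, black column 124 mm high with dark drive knobs, and on its -x side two aluminium lugs 50 x 50 x 12 mm one above the other, each with a vertical bushing bore of 15 mm, on one axis at x = -20 mm, y = 0 of this frame. Origin under the centre of the base plate, z up.
- upper_bushing (a point): Centre of the upper mouth of the upper bushing, 110 mm above the bench (that lug spans 98 to 110 mm).
- lower_bushing (a point): Centre of the lower mouth of the lower bushing, 50 mm above the bench (that lug spans 50 to 62 mm); the base plate's top is 40 mm below it.
- flask_a: Bystander: clear flask with a white cap, 42 mm across, 78 mm high, origin under its centre.
- flask_b: Bystander: clear flask with a paper label, 42 mm across, 78 mm high, origin under its centre.
- dish: Bystander: clear round dish, 60 mm across, 14 mm high, origin under its centre.
- slide_box: Bystander: grey slide box 85 x 60 x 32 mm, origin under its centre.
- parts_tray: Bystander: open steel tray 90 x 130 x 25 mm, origin under its centre.
- driver: Bystander: screwdriver 120 mm long, lying flat at the front of the work area, across it.
There are look-alikes about, which are no part of the job. What is shaped like the mount but red is not meant.

How it is judged (in metres and radians):
On the way, in this order (a step that is already met when the one before it is completed fails the run):
1. the clamp knob is turned so that the keeper is off the collar (over 1.0 rad), the rod still hanging in the stand (value of joint clamp_knob above 1 rad and distance of rod_tip from where it was at the start of the episode below 0.02 m), for 0.1 s.
2. the rod is drawn up out of the stand: its tip above 132 mm (height (world z) of rod_tip above 0.132 m), for 0.05 s.
3. the rod's tip has come down into the upper bushing, on its axis, above the lower one (horizontal distance between rod_tip and upper_bushing below 0.009 m and z of rod_tip in the frame of mount between 0.055 and 0.104 m), for 0.02 s.
At the end, for the whole second after the job is handed in: For the last second the fingers grip the rod, still and upright within 0.12 rad, through both bushings: tip within 8 mm of the bore axis, 8 mm or more below the lower bushing, 2 mm or more above the base plate, head within 14 mm of the axis; knob beyond 0.9 rad (horizontal distance between rod_tip and lower_bushing below 0.008 m and horizontal distance between rod_head and upper_bushing below 0.014 m and z of rod_tip in the frame of mount between 0.012 and 0.042 m and angle between rod_tip's own z axis and vertical below 0.12 rad and contact force between rod and the fingers above 1 N and linear speed of rod below 0.02 m/s and value of joint clamp_knob above 0.9 rad); the arm keeps its last pose, push and grip.
It fails at once if a bystander is pushed more than 30 mm from its place (distance of any of flask_a, flask_b, dish, slide_box, parts_tray, driver from where it was at the start of the episode above 0.03 m).
It also fails if it takes over 72 s, if anything falls off the work surface, if the arm or the gripper's body presses on something with over 40 N, if the wrist force passes 120 N, or if a joint passes its speed limit or range.

## Working session

There is one attempt and no reset: what is moved stays moved. The work goes in short steps, Python scripts to look and compute and a tool call to move; the robot and the scene stay as the last step left them, time stands still between calls to the robot, and variables do not carry over. Pictures are saved under pics/ and viewed, about 8 in all and at most 12, crops included, and the job is handed in when it is done.

Besides the shell and the picture viewer there is one more tool, called in YAML: its name, and indented under it one key for each argument. arm_command: Moves the arm, as the interface text tells. Its arguments: {"type":"object","properties":{"steps":{"type":"array","items":{"type":"object","properties":{"translation":{"type":"array","items":{"type":"number"}},"dr":{"type":"array","items":{"type":"number"}}}}},"grip":{"type":"number"},"grip_force":{"type":"number"}},"required":["steps"]}

```bash
mkdir -p pics; cat > h.py <<'E'
import numpy as np, cv2
from plant import observe, snapshot, camera_info, finish_job
def ray(ci,u,v):
    K=np.array(ci["intrinsics"]);R=np.array(ci["R"]);t=np.array(ci["t"])
    d=R.T@np.linalg.inv(K)@np.array([u,v,1.]);return -R.T@t,d
def onplane(ci,u,v,z):
    c,d=ray(ci,u,v);return c+d*(z-c[2])/d[2]
def proj(ci,X):
    p=np.array(ci["intrinsics"])@(np.array(ci["R"])@np.array(X)+np.array(ci["t"]));return p[:2]/p[2]
E
python3 - <<'E'
from h import *
for n in("scene","top"):
    im=snapshot(n);cv2.imwrite(f"pics/{n}0.png",im);ci=camera_info(n);print(n,np.round(ci["intrinsics"],1).tolist(),np.round(ray(ci,280,210)[0],3),np.round(ray(ci,280,210)[1],3))
o=observe();print(o["clock"],o["eef_pos"],np.round(o["ee_rot"],3).tolist(),o["finger_gap"])
E
```

```text
scene [[409.1, 0.0, 281.9], [0.0, 409.1, 214.0], [0.0, 0.0, 1.0]] [1.149 0.599 0.734] [-0.561 -0.598 -0.572]
top [[518.7, 0.0, 273.6], [0.0, 518.7, 214.8], [0.0, 0.0, 1.0]] [ 0.467 -0.029  1.33 ] [ 0.091 -0.024 -0.996]
0.1 [0.28192613 0.5854797  0.4041379 ] [[0.434, 0.901, -0.001], [0.901, -0.434, -0.001], [-0.001, -0.0, -1.0]] 0.08521872740348004
```

View pics/top0.png

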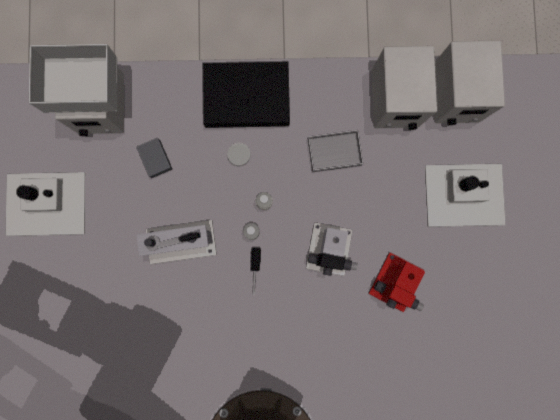

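View pics/scene0.png

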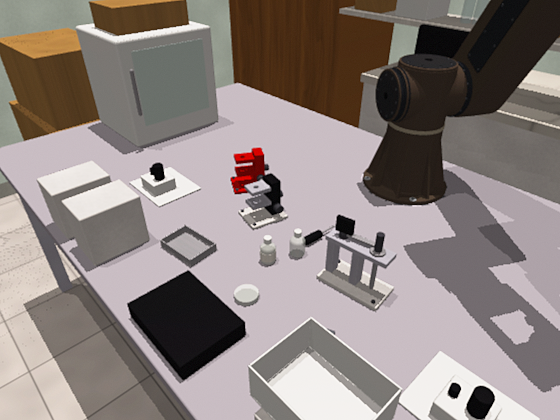

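The top view shows the stand at about (180,242), with the rod head at its left end near (150,242) and the knob bar near (189,238). The candidates for the mount are the white one at (330,250) and the red look-alike at (400,283); I choose the white one. The other boxes with black knobs at (40,200) and (465,190) are distractors. I'll check the choice in a close crop.

```bash
python3 - <<'E'
from h import *
im=cv2.imread("pics/top0.png")
a=cv2.resize(im[205:275,130:225],None,fx=4,fy=4,interpolation=cv2.INTER_CUBIC)
b=cv2.resize(im[215:285,295:390],None,fx=4,fy=4,interpolation=cv2.INTER_CUBIC)
cv2.imwrite("pics/c1.png",np.hstack([a,b]))
ci=camera_info("top")
for n,u,v,z in[("head",150,242,.182),("knob",189,238,.182),("mnt",330,250,.0),("bore",336,240,.11)]:print(n,onplane(ci,u,v,z))
E
```

```text
head [0.507556   0.23152993 0.182     ]
knob [0.51452779 0.14557849 0.182     ]
mnt [ 0.48356741 -0.18703002  0.        ]
bore [ 0.50536254 -0.18880169  0.11      ]
```

View pics/c1.png

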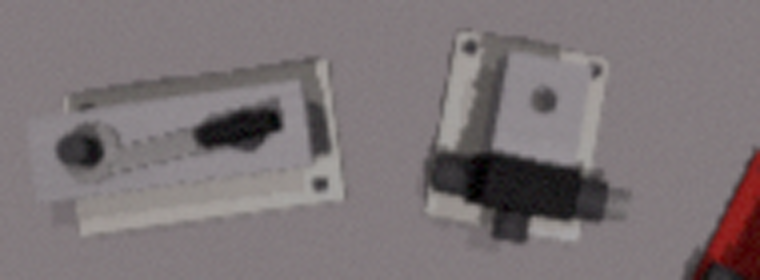

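The crop confirms it. The left part shows the stand: rod head at crop (80,148), image (150,242), and knob bar at (238,126), image (189.5,236.5). The right part shows the white mount with its bore at image (335.8,240), which is distinct from the red one. I'm moving above the stand to look with the wrist camera.

arm_command:
  steps:
    - {"translation": [0.45, -0.8, 0.2], "dr": [0, 0, -1.2]}
    - {"translation": [0.95, -1.6, 0.4], "dr": [0, 0, -2.5]}
    - {"translation": [1.4, -2.5, 0.6], "dr": [0, 0, -3.8]}
    - {"translation": [1.9, -3.3, 0.8], "dr": [0, 0, -5.0]}
    - {"translation": [2.4, -4.1, 1.0], "dr": [0, 0, -6.2]}
  grip: 60

```text
clock: 0.72
eef_pos: [0.4265, 0.3378, 0.4644]
ee_rot: [[0.892, 0.452, -0.001], [0.452, -0.892, -0.001], [-0.001, 0.0, -1.0]]
force: [0.6, -0.3, 0.0]
finger_gap: 0.0601
```

arm_command:
  steps:
    - {"translation": [0.45, -0.8, 0], "dr": [0, 0, -1.2]}
    - {"translation": [0.9, -1.6, 0], "dr": [0, 0, -2.4]}
    - {"translation": [1.4, -2.45, 0], "dr": [0, 0, -3.7]}
    - {"translation": [1.4, -2.45, 0], "dr": [0, 0, -3.7]}
    - {"translation": [1.4, -2.45, 0], "dr": [0, 0, -3.7]}

```text
clock: 1.35
eef_pos: [0.5104, 0.1907, 0.4641]
ee_rot: [[0.997, 0.081, -0.002], [0.081, -0.997, -0.0], [-0.002, -0.0, -1.0]]
force: [0.0, -0.0, 0.9]
finger_gap: 0.0602
```

```bash
python3 - <<'E'
from h import *
ci=camera_info("wrist");im=snapshot("wrist");cv2.imwrite("pics/w1.png",im)
np.savez("w1.npz",K=ci["intrinsics"],R=ci["R"],t=ci["t"])
print(np.round(ci["intrinsics"],1).tolist(),ray(ci,280,210))
ct=camera_info("top")
for n,u,v,z in[("head",150,242,.182),("knob",189.5,236.5,.182),("bore",335.75,240,.11)]:
    X=onplane(ct,u,v,z);print(n,X,proj(ci,X))
E
```

```text
[[326.0, 0.0, 281.1], [0.0, 326.0, 209.0], [0.0, 0.0, 1.0]] (array([0.50317637, 0.27353185, 0.43237321]), array([ 0.02007374, -0.3246988 , -0.94561568]))
head [0.507556   0.23152993 0.182     ] [283.35810265 155.99822796]
knob [0.51781777 0.14444769 0.182     ] [286.84119057 258.35210486]
bore [ 0.50537525 -0.18821266  0.11      ] [256.51140342 447.51197317]
```

View pics/w1.png

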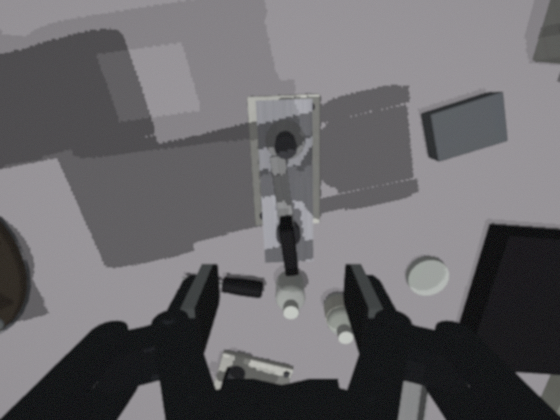

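The wrist view shows the head at about (285,145) and the knob bar from (286,217) to (291,272), with the keeper between them. A flask cap is at (290,310), near the knob's -y end. I'll zoom in.

```bash
python3 - <<'E'
from h import *
im=cv2.imread("pics/w1.png")
cv2.imwrite("pics/c2.png",cv2.convertScaleAbs(cv2.resize(im[120:285,235:335],None,fx=4,fy=3.6,interpolation=cv2.INTER_CUBIC) if 0 else cv2.resize(im[120:270,240:340],None,fx=4,fy=4,interpolation=cv2.INTER_CUBIC),alpha=2))
E
```

```text
(no output)
```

View pics/c2.png

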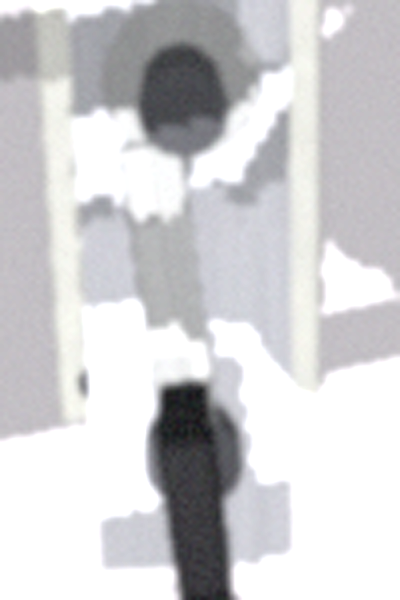

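```bash
python3 - <<'E'
from h import *
ci=np.load("w1.npz")
for n,u,v,z in[("head",285.5,148,.182),("bar0",286.7,230,.182),("bar1",291,273,.182)]:print(n,onplane(ci,u,v,z))
im=cv2.imread("pics/w1.png");g=im.max(2)
m=((g<40)*255).astype(np.uint8);n,l,s,c=cv2.connectedComponentsWithStats(m)
for k in range(1,n):
    if s[k,4]>100:print(s[k],c[k])
# lower head and stand keypoints via scene/top
ct=camera_info("top")
for n,u,v in[("head",150,242),("knob",189.5,236.5)]:
    c,d=ray(ct,u,v)
    for z in(.182,.17,.16):print(n,z,onplane(ct,u,v,z))
E
```

```text
Traceback (most recent call last):
  File "h.py", line 7, in onplane
    c,d=ray(ci,u,v);return c+d*(z-c[2])/d[2]
        ~~~^^^^^^^^
  File "h.py", line 4, in ray
    K=np.array(ci["intrinsics"]);R=np.array(ci["R"]);t=np.array(ci["t"])
               ~~^^^^^^^^^^^^^^
KeyError: 'intrinsics is not a file in the archive'
```

```bash
python3 - <<'E'
from h import *
f=np.load("w1.npz");ci={"intrinsics":f["K"],"R":f["R"],"t":f["t"]}
for n,u,v,z in[("head",285.5,148,.182),("bar0",286.7,230,.182),("bar1",291,273,.182)]:print(n,onplane(ci,u,v,z))
im=cv2.imread("pics/w1.png");g=im.max(2)
m=((g<40)*255).astype(np.uint8);n,l,s,c=cv2.connectedComponentsWithStats(m)
for k in range(1,n):
    if s[k,4]>100 and 240<c[k][0]<330:print(s[k],c[k])
c2=camera_info("wrist");print(ray(c2,280,210)[0]-ray(ci,280,210)[0])
E
```

```text
head [0.50867591 0.23774782 0.182     ]
bar0 [0.51543154 0.17053075 0.182     ]
bar1 [0.52264922 0.13061773 0.182     ]
[276 132  18  19 161] [284.14906832 140.66459627]
[279 216  19  59 715] [288.21538462 244.54545455]
[223 278  39  18 548] [242.40693431 286.31569343]
[-3.56629274e-04  5.85442633e-04  6.44725047e-05]
```

```bash
python3 - <<'E'
from h import *
im=cv2.imread("pics/scene0.png")
a=cv2.resize(im[210:280,315:405],None,fx=4.4,fy=4.4,interpolation=cv2.INTER_CUBIC)
b=cv2.resize(im[165:235,225:315],None,fx=4.4,fy=4.4,interpolation=cv2.INTER_CUBIC)
cv2.imwrite("pics/c3.png",np.hstack([a,b]))
cs=camera_info("scene")
for X in([.5076,.2315,.182],[.5087,.2377,.182],[.5178,.1444,.182],[.519,.1505,.182],[.5054,-.1882,.11]):
    p=proj(cs,X);print(X,p,(p-[315,210])*4.4,(p-[225,165])*4.4+[396,0])
E
```

```text
[0.5076, 0.2315, 0.182] [378.71077714 232.27827489] [280.32741944  98.02440951] [1072.32741944  296.02440951]
[0.5087, 0.2377, 0.182] [380.75859009 233.76993364] [289.3377964  104.58770803] [1081.3377964   302.58770803]
[0.5178, 0.1444, 0.182] [344.84893199 217.1251914 ] [131.33530076  31.35084215] [923.33530076 229.35084215]
[0.519, 0.1505, 0.182] [346.58054089 218.47374775] [138.95437994  37.28449011] [930.95437994 235.28449011]
[0.5054, -0.1882, 0.11] [256.26763149 186.44254407] [-258.42242145 -103.65280611] [533.57757855  94.34719389]
```

View pics/c3.png

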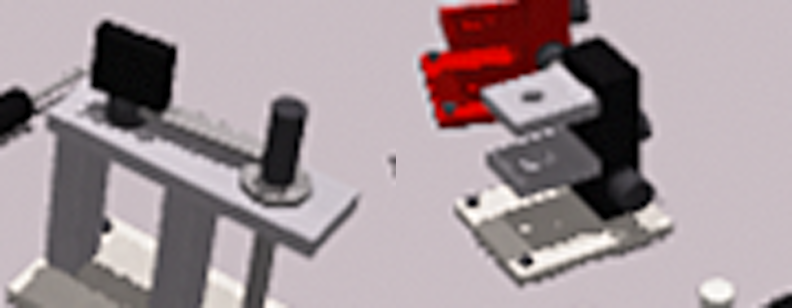

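The scene view agrees with the wrist view: head top at crop (289,104), knob top at (138,35), mount bore at (536,95). I take the head at (0.509,0.238) and the knob at (0.519,0.1505), and descend on the knob.

arm_command:
  steps:
    - {"translation": [0.1, -0.4, -0.3], "dr": [0, 0, 0.3]}
    - {"translation": [0.14, -0.67, -0.8], "dr": [0, 0, 0.57]}
    - {"translation": [0.14, -0.67, -1.5], "dr": [0, 0, 0.57]}
    - {"translation": [0.14, -0.67, -2.1], "dr": [0, 0, 0.57]}
    - {"translation": [0.14, -0.67, -2.33], "dr": [0, 0, 0.57]}
  grip: 50

```text
clock: 2.02
eef_pos: [0.5175, 0.1521, 0.3227]
ee_rot: [[0.99, 0.144, -0.005], [0.144, -0.99, -0.001], [-0.005, -0.0, -1.0]]
force: [0.1, 0.0, 1.4]
finger_gap: 0.0497
```

arm_command:
  steps:
    - {"translation": [0, 0, 0]}
    - {"translation": [0, 0, 0]}
    - {"translation": [0, 0, 0]}
    - {"translation": [0, 0, 0]}
    - {"translation": [0, 0, 0]}
  grip: 5
  grip_force: 40

```text
validation failed for argument at $.st...
```

arm_command:
  steps:
    - {"translation": [0.02, -0.02, 0], "dr": [0, 0, 0]}
    - {"translation": [0.02, -0.02, 0], "dr": [0, 0, 0]}
    - {"translation": [0.02, -0.02, 0], "dr": [0, 0, 0]}
    - {"translation": [0.02, -0.02, 0], "dr": [0, 0, 0]}
    - {"translation": [0.02, -0.02, 0], "dr": [0, 0, 0]}
  grip: 5
  grip_force: 40

```text
clock: 2.65
eef_pos: [0.5195, 0.1512, 0.324]
ee_rot: [[0.99, 0.144, -0.001], [0.144, -0.99, 0.0], [-0.001, -0.0, -1.0]]
force: [4.8, 1.9, 2.1]
finger_gap: 0.0113
```

arm_command:
  steps:
    - {"translation": [0, 0, 0], "dr": [0, 0, 1.5]}
    - {"translation": [0, 0, 0], "dr": [0, 0, 3.0]}
    - {"translation": [0, 0, 0], "dr": [0, 0, 4.5]}
    - {"translation": [0, 0, 0], "dr": [0, 0, 6.0]}
    - {"translation": [0, 0, 0], "dr": [0, 0, 7.5]}

```text
clock: 3.28
eef_pos: [0.5183, 0.1506, 0.324]
ee_rot: [[0.594, 0.804, -0.004], [0.804, -0.594, -0.002], [-0.004, -0.002, -1.0]]
force: [-7.8, -8.2, -0.4]
finger_gap: 0.0116
```

arm_command:
  steps:
    - {"translation": [0, 0, 0], "dr": [0, 0, 1.5]}
    - {"translation": [0, 0, 0], "dr": [0, 0, 3.0]}
    - {"translation": [0, 0, 0], "dr": [0, 0, 4.5]}
    - {"translation": [0, 0, 0], "dr": [0, 0, 6.0]}
    - {"translation": [0, 0, 0], "dr": [0, 0, 6.0]}

```text
clock: 3.9
eef_pos: [0.5176, 0.1496, 0.324]
ee_rot: [[0.005, 1.0, -0.004], [1.0, -0.005, -0.006], [-0.006, -0.004, -1.0]]
force: [-0.8, -11.3, -6.7]
finger_gap: 0.0114
```

```bash
python3 - <<'E'
from h import *
o=observe();print(o["eef_pos"],o["ee_rot"],o["force"],o["moment"],o["qpos"])
E
```

```text
[0.51759535 0.14960343 0.32404871] [[ 0.00472572  0.99998026 -0.00414121]
 [ 0.99997016 -0.0047509  -0.00609157]
 [-0.00611112 -0.0041123  -0.99997287]] [ -0.82264459 -11.25626258  -6.67036686] [-1.7996166   0.05275606  0.06002849] [ 13.00295001  24.56540438 110.54622691  -0.4040371   45.19880656
 -76.4400783 ]
```

arm_command:
  steps:
    - {"translation": [0, 0, 0], "dr": [0, 0, 0]}
    - {"translation": [0, 0, 0], "dr": [0, 0, 0]}
    - {"translation": [0, 0, 0], "dr": [0, 0, 0]}
    - {"translation": [0, 0, 0.6], "dr": [0, 0, 0]}
    - {"translation": [0, 0, 1.3], "dr": [0, 0, 0]}
  grip: 50

```text
clock: 4.53
eef_pos: [0.5174, 0.1497, 0.4026]
ee_rot: [[0.005, 1.0, -0.006], [1.0, -0.005, -0.006], [-0.006, -0.006, -1.0]]
force: [0.4, 0.3, 0.5]
finger_gap: 0.0499
```

arm_command:
  steps:
    - {"translation": [0, 0.7, 0.6], "dr": [0, 0, -1.5]}
    - {"translation": [0, 0.9, 1.1], "dr": [0, 0, -3]}
    - {"translation": [0, 0.9, 1.1], "dr": [0, 0, -4.5]}
    - {"translation": [0, 0.9, 1.1], "dr": [0, 0, -6]}
    - {"translation": [0, 0.9, 1.1], "dr": [0, 0, -7.5]}

```text
clock: 5.15
eef_pos: [0.5173, 0.2038, 0.4688]
ee_rot: [[0.714, 0.7, -0.008], [0.7, -0.714, -0.0], [-0.006, -0.005, -1.0]]
force: [-0.1, -0.3, 0.6]
finger_gap: 0.0498
```

arm_command:
  steps:
    - {"translation": [-0.05, 0, 0], "dr": [0, 0, -1.5]}
    - {"translation": [-0.1, 0, 0], "dr": [0, 0, -3]}
    - {"translation": [-0.1, 0, 0], "dr": [0, 0, -4.5]}
    - {"translation": [-0.1, 0, 0], "dr": [0, 0, -6]}
    - {"translation": [-0.1, 0, 0], "dr": [0, 0, -6]}

```text
clock: 5.78
eef_pos: [0.5112, 0.2039, 0.4689]
ee_rot: [[0.989, 0.148, -0.007], [0.148, -0.989, 0.005], [-0.006, -0.006, -1.0]]
force: [-0.5, 0.1, -0.9]
finger_gap: 0.0503
```

```bash
python3 - <<'E'
from h import *
o=observe();print(o["eef_pos"],np.round(o["ee_rot"],3).tolist(),o["force"],o["clock"])
ci=camera_info("wrist");im=snapshot("wrist");np.savez("w2.npz",K=ci["intrinsics"],R=ci["R"],t=ci["t"])
p=proj(ci,[.509,.238,.182]);print(p,proj(ci,[.5185,.15,.182]),ray(ci,1,1)[0])
x,y=100,80
cv2.imwrite("pics/w2.png",cv2.convertScaleAbs(cv2.resize(im[y:y+240,x+20:x+340],None,fx=2.5,fy=2.5,interpolation=cv2.INTER_CUBIC),alpha=1.3));cv2.imwrite("pics/w2full.png",im)
E
```

```text
[0.51119882 0.20392868 0.46891711] [[0.989, 0.148, -0.007], [0.148, -0.989, 0.005], [-0.006, -0.006, -1.0]] [-0.53881158  0.06129314 -0.91302766] 5.775
[287.70342366 165.74631331] [282.94658689 265.56401389] [0.49832654 0.28630214 0.43759295]
```

View pics/w2.png

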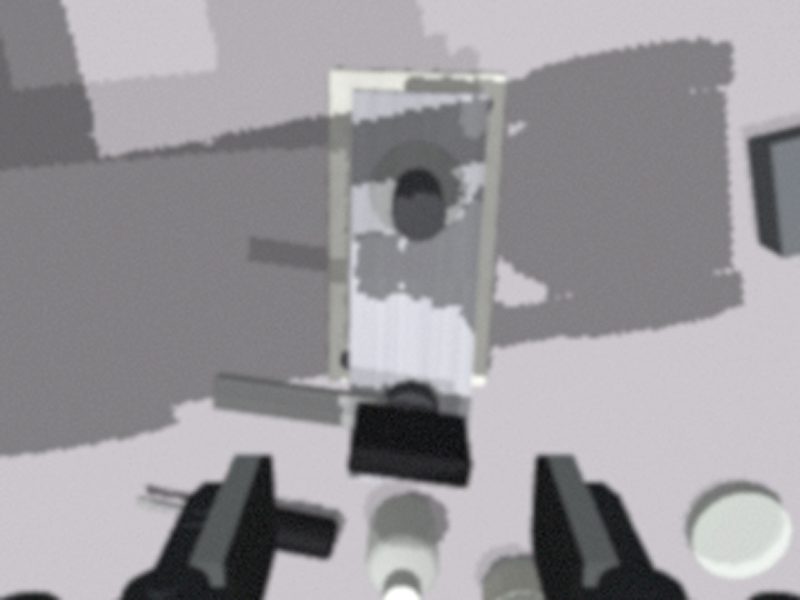

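The keeper now points to -x, clear of the collar, with the knob bar at crop (410,445). The head's top is at crop (419,212), within 1 px of the prediction. I'm descending on the head.

arm_command:
  steps:
    - {"translation": [-0.04, 0.4, -0.3], "dr": [-0.05, -0.07, 0]}
    - {"translation": [-0.04, 0.57, -0.9], "dr": [-0.05, -0.07, 0]}
    - {"translation": [-0.04, 0.57, -1.6], "dr": [-0.05, -0.07, 0]}
    - {"translation": [-0.04, 0.57, -2.2], "dr": [-0.05, -0.07, 0]}
    - {"translation": [-0.04, 0.57, -2.48], "dr": [-0.05, -0.07, 0]}

```text
clock: 6.45
eef_pos: [0.5084, 0.238, 0.3184]
ee_rot: [[0.988, 0.154, -0.001], [0.154, -0.988, -0.001], [-0.002, 0.001, -1.0]]
force: [-0.8, -0.2, 0.5]
finger_gap: 0.05
```

```bash
python3 - <<'E'
from h import *
o=observe();print(o["eef_pos"],np.round(o["ee_rot"],4).tolist(),o["force"],o["clock"])
E
```

```text
[0.50837387 0.23802704 0.3184221 ] [[0.9881, 0.1535, -0.0015], [0.1535, -0.9881, -0.0014], [-0.0017, 0.0012, -1.0]] [-0.83023665 -0.22521982  0.50738101] 6.45
```

Upright and on axis; I'm gripping and then lifting.

arm_command:
  steps:
    - {"translation": [0, 0, 0], "dr": [0, 0, 0]}
    - {"translation": [0, 0, 0], "dr": [0, 0, 0]}
    - {"translation": [0, 0, 0], "dr": [0, 0, 0]}
    - {"translation": [0, 0, 0], "dr": [0, 0, 0]}
    - {"translation": [0, 0, 0], "dr": [0, 0, 0]}
  grip: 8
  grip_force: 70

```text
clock: 7.08
eef_pos: [0.5087, 0.2381, 0.3194]
ee_rot: [[0.988, 0.154, 0.0], [0.154, -0.988, -0.001], [-0.0, 0.001, -1.0]]
force: [0.2, 0.0, 7.9]
finger_gap: 0.0164
```

arm_command:
  steps:
    - {"translation": [0, 0, 0.3], "dr": [0, 0, 0]}
    - {"translation": [0, 0, 0.7], "dr": [0, 0, 0]}
    - {"translation": [0, 0, 1.1], "dr": [0, 0, 0]}
    - {"translation": [0, 0, 1.5], "dr": [0, 0, 0]}
    - {"translation": [0, 0, 1.9], "dr": [0, 0, 0]}

```text
clock: 7.7
eef_pos: [0.5085, 0.238, 0.4345]
ee_rot: [[0.988, 0.154, 0.0], [0.154, -0.988, -0.001], [0.0, 0.001, -1.0]]
force: [1.2, 0.1, -3.3]
finger_gap: 0.0164
```

arm_command:
  steps:
    - {"translation": [0, 0, 0.5], "dr": [0, 0, 0]}
    - {"translation": [0, 0, 1.0], "dr": [0, 0, 0]}
    - {"translation": [0, -0.2, 1.5], "dr": [0, 0, 0]}
    - {"translation": [0, -0.8, 1.6], "dr": [0, 0, 0]}
    - {"translation": [0, -1.5, 1.6], "dr": [0, 0, 0]}

```text
clock: 8.32
eef_pos: [0.5083, 0.1475, 0.5316]
ee_rot: [[0.988, 0.155, 0.002], [0.155, -0.988, -0.0], [0.002, 0.001, -1.0]]
force: [0.6, -0.8, -2.1]
finger_gap: 0.0163
```

arm_command:
  steps:
    - {"translation": [0, -0.8, 0], "dr": [0, 0, 0]}
    - {"translation": [0, -1.6, 0], "dr": [0, 0, 0]}
    - {"translation": [0, -2.4, 0], "dr": [0, 0, 0]}
    - {"translation": [0, -3.2, 0], "dr": [0, 0, 0]}
    - {"translation": [0, -3.8, -0.2], "dr": [0, 0, 0]}

```text
clock: 8.95
eef_pos: [0.5081, -0.0824, 0.5205]
ee_rot: [[0.988, 0.154, 0.004], [0.154, -0.988, -0.001], [0.004, 0.002, -1.0]]
force: [0.4, 0.1, -2.1]
finger_gap: 0.0167
```

arm_command:
  steps:
    - {"translation": [0, -0.3, -0.1], "dr": [0, 0, 0]}
    - {"translation": [0, -0.3, -0.2], "dr": [0, 0, 0]}
    - {"translation": [0, -0.3, -0.2], "dr": [0, 0, 0]}
    - {"translation": [0, -0.3, -0.2], "dr": [0, 0, 0]}
    - {"translation": [0, -0.3, -0.2], "dr": [0, 0, 0]}

```text
clock: 9.57
eef_pos: [0.5082, -0.0998, 0.5088]
ee_rot: [[0.988, 0.155, 0.004], [0.155, -0.988, -0.001], [0.004, 0.002, -1.0]]
force: [0.0, -0.1, -2.1]
finger_gap: 0.0163
```

```bash
python3 - <<'E'
from h import *
o=observe();print(o["eef_pos"],np.round(o["ee_rot"],4).tolist(),o["force"],o["clock"])
cw=camera_info("wrist");w=snapshot("wrist");cs=camera_info("scene");s=snapshot("scene")
np.savez("w3.npz",K=cw["intrinsics"],R=cw["R"],t=cw["t"]);cv2.imwrite("pics/w3f.png",w);cv2.imwrite("pics/s3f.png",s)
B=[.5054,-.1875,.11];e=o["eef_pos"];T=e+np.array([0,0,-.3045])
for n,c in(("w",cw),("s",cs)):
    print(n,"bore",proj(c,B),"tip",proj(c,T),T)
def crop(im,c):
    u,v=[int(round(q)) for q in c];u=min(max(u-75,0),410);v=min(max(v-105,0),210);print(u,v)
    return cv2.resize(im[v:v+210,u:u+150],None,fx=2.6,fy=2.6,interpolation=cv2.INTER_CUBIC)
cv2.imwrite("pics/c4.png",np.hstack([crop(w,proj(cw,B)),crop(s,proj(cs,B))]))
E
```

```text
[ 0.50815608 -0.09977433  0.50876272] [[0.9878, 0.1553, 0.0045], [0.1554, -0.9879, -0.001], [0.0043, 0.0016, -1.0]] [ 0.00834756 -0.07176876 -2.05244812] 9.575
w bore [267.12030052 242.60409707] tip [280.43096522 197.96816967] [ 0.50815608 -0.09977433  0.20426272]
s bore [256.42419681 186.53513835] tip [276.04871369 169.19227773] [ 0.50815608 -0.09977433  0.20426272]
192 138
181 82
```

View pics/c4.png

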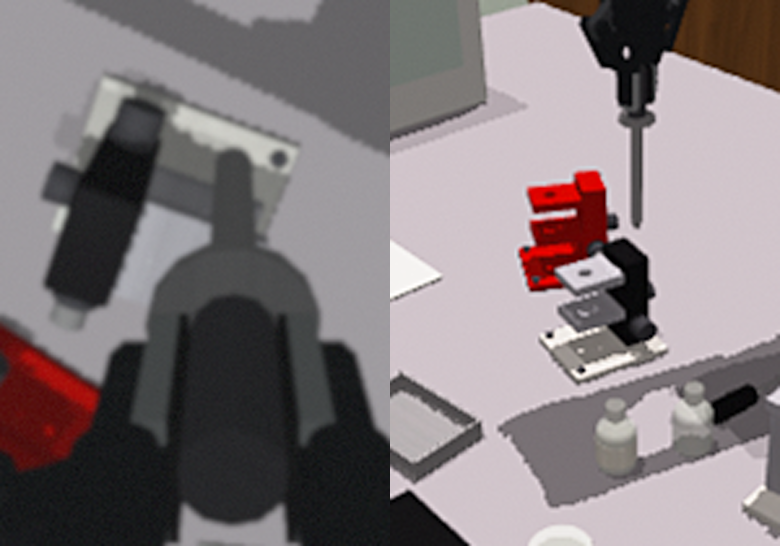

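The rod hangs upright. Its tip is at (281.6,195.7) in the wrist view and (276,168.9) in the scene view, both matching the predictions. The rod hides the bore in the wrist view, so I'm sidestepping to see it.

arm_command:
  steps:
    - {"translation": [0.4, -0.3, 0], "dr": [0.01, 0.04, 0]}
    - {"translation": [0.95, -0.75, 0], "dr": [0.01, 0.04, 0]}
    - {"translation": [0.95, -0.75, 0], "dr": [0.01, 0.04, 0]}
    - {"translation": [0.95, -0.75, 0], "dr": [0.01, 0.04, 0]}
    - {"translation": [0.95, -0.75, 0], "dr": [0.01, 0.04, 0]}

```text
clock: 10.3
eef_pos: [0.5646, -0.1445, 0.5087]
ee_rot: [[0.988, 0.156, -0.0], [0.156, -0.988, 0.0], [-0.0, -0.0, -1.0]]
force: [-0.5, 0.1, -2.2]
finger_gap: 0.0162
```

```bash
python3 - <<'E'
from h import *
o=observe();print(o["eef_pos"],np.round(o["ee_rot"],4).tolist(),o["force"],o["clock"])
cw=camera_info("wrist");w=snapshot("wrist");cs=camera_info("scene");s=snapshot("scene")
np.savez("w4.npz",K=cw["intrinsics"],R=cw["R"],t=cw["t"]);cv2.imwrite("pics/w4f.png",w);cv2.imwrite("pics/s4f.png",s)
B=[.5054,-.1875,.11];pw=proj(cw,B);ps=proj(cs,B);print(pw,ps)
def crop(im,c,f,h):
    u,v=[int(round(q)) for q in c];u-=h;v-=h;print(u,v,f)
    return cv2.resize(im[v:v+2*h,u:u+2*h],(400,400),interpolation=cv2.INTER_CUBIC)
cv2.imwrite("pics/c5.png",np.hstack([crop(w,pw,5,40),crop(s,ps,10,20)]))
E
```

```text
[ 0.56462018 -0.14445557  0.50873902] [[0.9878, 0.1555, -0.0001], [0.1555, -0.9878, 0.0002], [-0.0001, -0.0002, -1.0]] [-0.51070838  0.05343583 -2.16915994] 10.3
[226.56697202 202.23091904] [256.42419681 186.53513835]
187 162 5
236 167 10
```

View pics/c5.png

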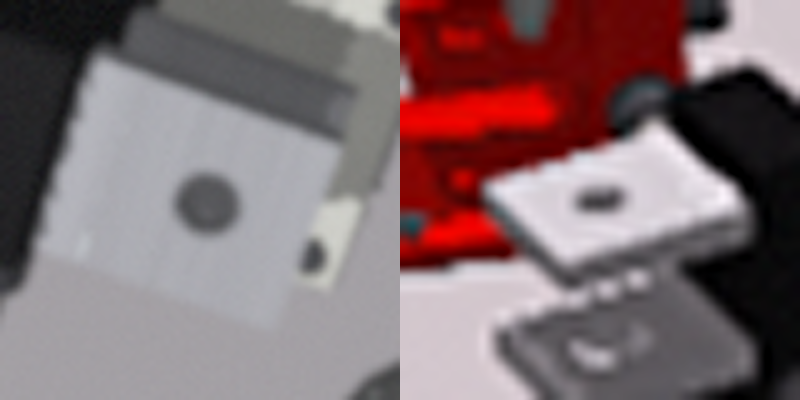

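The bore is clear in both: wrist crop (207,204), image about (228,202.4), and scene crop (200,199), image about (255.6,186.5).

```bash
python3 - <<'E'
from h import *
f=np.load("w4.npz");cw={"intrinsics":f["K"],"R":f["R"],"t":f["t"]};cs=camera_info("scene")
def cen(im,u,v,h,x):
    g=cv2.resize(im[v-h:v+h,u-h:u+h].max(2),None,fx=8,fy=8,interpolation=cv2.INTER_CUBIC)
    m=((g<x)*255).astype(np.uint8);n,l,s,c=cv2.connectedComponentsWithStats(m);k=l[8*h,8*h];print(k,s[k])
    return (c[k]+.5)/8-.5+[u-h,v-h]
w=cv2.imread("pics/w4f.png");s=cv2.imread("pics/s4f.png")
pw=cen(w,228,202,10,130);ps=cen(s,256,186,5,150)
A=onplane(cw,*pw,.11);B=onplane(cs,*ps,.11);print(pw,ps,A,B)
e=np.array([0.56462018,-0.14445557,.50873902])
print("rod tip pred in w4",proj(cw,e-[0,0,.3045]),proj(cs,e-[0,0,.3045]), "head top", proj(cs,e-[0,0,.137]))
cv2.imwrite("pics/c6.png",np.hstack([cv2.resize(im[v-40:v+40,u-40:u+40],(400,400),interpolation=cv2.INTER_CUBIC) for im,(u,v) in((w,np.round(proj(cw,e-[0,0,.3045])).astype(int)),(s,np.round(proj(cs,e-[0,0,.28])).astype(int)))]))
E
```

```text
1 [  32   39  102   95 7543]
2 [ 21  38  38  20 613]
[227.98293948 202.40735616] [255.57004486 186.57147227] [ 0.50707484 -0.18745709  0.11      ] [ 0.50734181 -0.1890382   0.11      ]
rod tip pred in w4 [281.87827658 198.54353009] [248.70365857 170.29036248] head top [245.63457229 108.8244828 ]
```

View pics/c6.png

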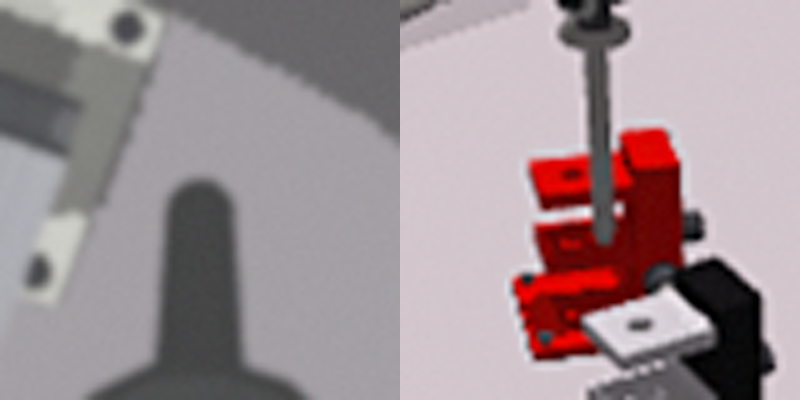

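arm_command:
  steps:
    - {"translation": [-0.5, -0.4, 0], "dr": [0, 0, 0]}
    - {"translation": [-0.95, -0.72, 0], "dr": [0, 0, 0]}
    - {"translation": [-0.957, -0.726, -0.5], "dr": [0, 0, 0]}
    - {"translation": [-0.957, -0.726, -1.1], "dr": [0, 0, 0]}
    - {"translation": [-0.957, -0.726, -1.1], "dr": [0, 0, 0]}

```text
clock: 11.02
eef_pos: [0.5064, -0.1876, 0.4413]
ee_rot: [[0.988, 0.156, -0.003], [0.156, -0.988, 0.002], [-0.003, -0.002, -1.0]]
force: [-0.5, 0.2, -1.8]
finger_gap: 0.0165
```

```bash
python3 - <<'E'
from h import *
o=observe();e=o["eef_pos"];print(e,np.round(o["ee_rot"],4).tolist(),o["force"],o["moment"],o["clock"])
cs=camera_info("scene");s=snapshot("scene")
u,v=np.round(proj(cs,[.507,-.188,.11])).astype(int);u0,v0=u-30,v-35
print(u0,v0,(proj(cs,e-[0,0,.3045])-[u0,v0])*10)
cv2.imwrite("pics/c7.png",cv2.resize(s[v0:v0+60,u0:u0+60],(600,600),interpolation=cv2.INTER_CUBIC))
E
```

```text
[ 0.50637196 -0.1875836   0.44134316] [[0.9878, 0.1556, -0.0033], [0.1556, -0.9878, 0.0017], [-0.003, -0.0022, -1.0]] [-0.52279885  0.15195899 -1.75920485] [ 0.00809502  0.00675224 -0.01517102] 11.025
226 152 [298.38897198 266.45524283]
```

View pics/c7.png

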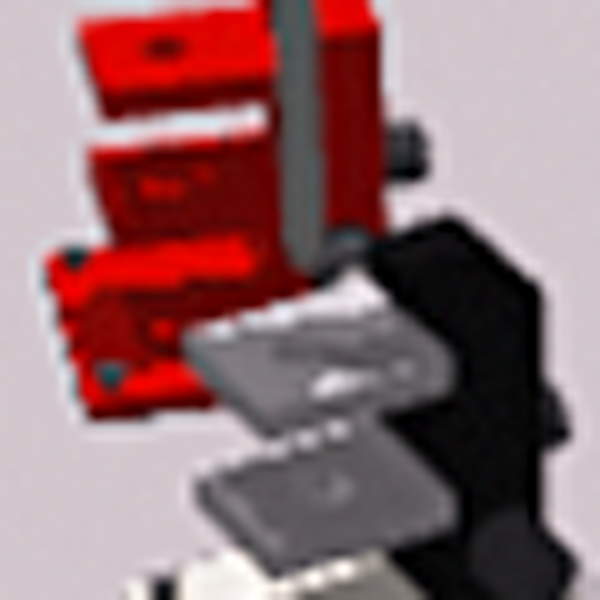

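arm_command:
  steps:
    - {"translation": [0.014, -0.007, 0], "dr": [-0.016, -0.03, 0]}
    - {"translation": [0.014, -0.007, -0.2], "dr": [-0.016, -0.03, 0]}
    - {"translation": [0.014, -0.007, -0.4], "dr": [-0.016, -0.03, 0]}
    - {"translation": [0.014, -0.007, -0.55], "dr": [-0.016, -0.03, 0]}
    - {"translation": [0.014, -0.007, -0.7], "dr": [-0.016, -0.03, 0]}

```text
clock: 11.7
eef_pos: [0.5079, -0.1882, 0.4002]
ee_rot: [[0.988, 0.156, 0.002], [0.156, -0.988, -0.001], [0.002, 0.001, -1.0]]
force: [0.7, 0.0, -2.4]
finger_gap: 0.0163
```

```bash
python3 - <<'E'
from h import *
o=observe();e=o["eef_pos"];print(e,np.round(o["ee_rot"],4)[:,2],o["force"],o["moment"],o["clock"])
E
```

```text
[ 0.50786394 -0.18823755  0.40018503] [ 1.7e-03 -9.0e-04 -1.0e+00] [ 0.66268234  0.0241488  -2.35931482] [-0.01700133 -0.01122949 -0.01489438] 11.7
```

The tip is about 14 mm into the upper bore with no contact. I continue down gently.

arm_command:
  steps:
    - {"translation": [-0.007, 0, -0.1], "dr": [0, 0, 0]}
    - {"translation": [-0.007, 0, -0.2], "dr": [0, 0, 0]}
    - {"translation": [-0.007, 0, -0.3], "dr": [0, 0, 0]}
    - {"translation": [-0.007, 0, -0.4], "dr": [0, 0, 0]}
    - {"translation": [-0.007, 0, -0.5], "dr": [0, 0, 0]}

```text
clock: 12.32
eef_pos: [0.5075, -0.1882, 0.3699]
ee_rot: [[0.988, 0.156, 0.002], [0.156, -0.988, -0.001], [0.002, 0.001, -1.0]]
force: [-0.2, -0.3, -2.5]
finger_gap: 0.0164
```

```bash
python3 - <<'E'
from h import *
o=observe();e=o["eef_pos"];print(e,np.round(o["ee_rot"],4)[:,2],o["force"],o["moment"],o["clock"])
E
```

```text
[ 0.50747548 -0.18823034  0.36985063] [ 1.9e-03 -9.0e-04 -1.0e+00] [-0.17721305 -0.28510681 -2.50016342] [-0.00140141  0.02390866  0.02062937] 12.325
```

arm_command:
  steps:
    - {"translation": [0, 0, -0.13], "dr": [0, 0, 0]}
    - {"translation": [0, 0, -0.26], "dr": [0, 0, 0]}
    - {"translation": [0, 0, -0.39], "dr": [0, 0, 0]}
    - {"translation": [0, 0, -0.52], "dr": [0, 0, 0]}
    - {"translation": [0, 0, -0.64], "dr": [0, 0, 0]}

```text
clock: 12.95
eef_pos: [0.5074, -0.1882, 0.3309]
ee_rot: [[0.988, 0.156, 0.002], [0.156, -0.988, -0.001], [0.002, 0.001, -1.0]]
force: [-0.1, -0.6, -1.9]
finger_gap: 0.0162
```

arm_command:
  steps:
    - {"translation": [0, 0, 0], "dr": [0, 0, 0]}
    - {"translation": [0, 0, 0], "dr": [0, 0, 0]}
    - {"translation": [0, 0, 0], "dr": [0, 0, 0]}
    - {"translation": [0, 0, 0], "dr": [0, 0, 0]}
    - {"translation": [0, 0, 0], "dr": [0, 0, 0]}

```text
clock: 13.58
eef_pos: [0.5075, -0.1883, 0.331]
ee_rot: [[0.988, 0.156, 0.002], [0.156, -0.988, -0.001], [0.002, 0.001, -1.0]]
force: [0.6, 0.5, -2.2]
finger_gap: 0.0164
```

```bash
python3 - <<'E'
from h import *
o=observe();e=o["eef_pos"];print(e,np.round(o["ee_rot"],4)[:,2],o["force"],o["moment"],o["finger_gap"],o["clock"])
cs=camera_info("scene");s=snapshot("scene")
u,v=np.round(proj(cs,[.507,-.188,.09])).astype(int);u0,v0=u-40,v-45
print([(n,((proj(cs,e-[0,0,d])-[u0,v0])*7).round()) for n,d in(("tip",.3045),("collar",.1835))])
a=cv2.resize(s[v0:v0+80,u0:u0+80],(560,560),interpolation=cv2.INTER_CUBIC)
u,v=np.round(proj(cs,[.5,.19,.14])).astype(int)
b=cv2.resize(s[v-56:v+56,u-24:u+24],(240,560),interpolation=cv2.INTER_CUBIC)
cv2.imwrite("pics/c8.png",np.hstack([a,b]))
E
```

```text
[ 0.50748494 -0.18825086  0.33103446] [ 0.002 -0.001 -1.   ] [ 0.56410702  0.51392474 -2.17245792] [ 0.01072141 -0.03975523  0.00552807] 0.016388946694385377 13.575
[('tip', array([285., 443.])), ('collar', array([275., 199.]))]
```

View pics/c8.png

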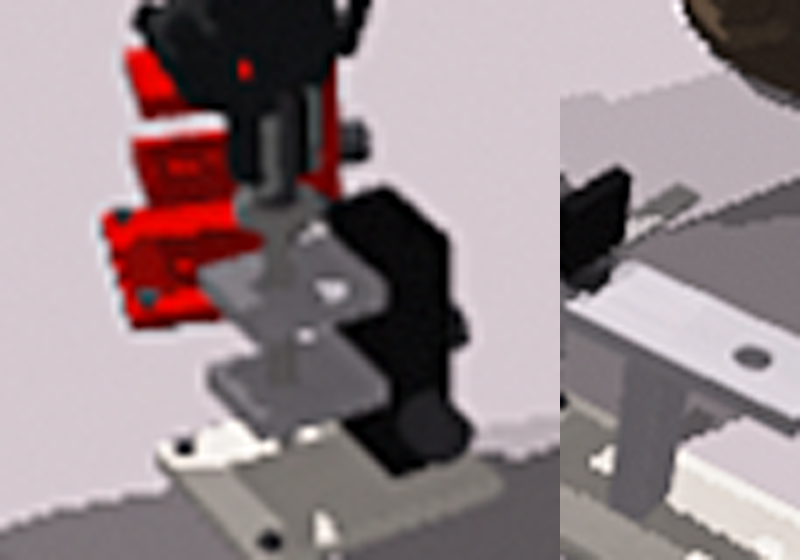

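The rod spans both lugs: collar at crop (285,205), shaft visible between the lugs at (285,360). The stand's bore is empty, with the keeper swung off at (670,215). There is no side force, and the only load is the rod's weight. I'm handing in.

```bash
python3 -c "
from plant import finish_job;print(finish_job())"
```

```text
the job is handed in; nothing more can be done
None
```

I turned the clamp knob about 82° anticlockwise, which swung the keeper off the collar. I then drew the rod up out of the stand, threaded it through both bushings of the white mount, and handed the job in at 13.6 s with the gripper still holding it.

**Last checks:**
- **Position:** the rod tip is at about 26–27 mm height by arm pose. That is roughly 23 mm below the lower bushing and 16 mm above the base plate.
- **Tilt and load:** the tool tilt is about 0.002 rad. The only force is about 2 N, the rod's weight, so nothing is pressing sideways. The finger gap is steady at 16.4 mm.
- **Last picture:** the shaft runs through both lugs, the stand's bore is empty and the keeper is swung off. I could not see the nose itself below the lower lug, so its height comes from the arm pose and not from the image.

**One disagreement:** the top camera put the rod and knob about 6 mm off in y compared with the wrist and scene views. I used those two instead; they agreed to about 2 mm.

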